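# Clear dead parts into the pedal bin, lid propped by its pedal

### The job

Clear the two dead parts, the capacitor and the little motor, into the pedal bin: stand the heavy mains transformer on the bin's pedal so that it alone keeps the lid right up, put both parts in, and only then take the transformer off so that the lid shuts. Leave the transformer standing upright on the table clear of the bin, and do not knock over or shift the spray can, screw jar or solder reel.

Things in the scene. Friction and masses are not known exactly. Their poses are not given: they have to be found in the camera images.
- bin: Small round pedal bin, fixed to the table: brushed-steel shell 176 mm across (182 at the black foot), open rim 195 mm above the table, inside 164 mm wide, floor 34 mm above the table. Origin: centre of its underside. Its -x axis points to the front, where the pedal sticks out; +x to the lid's hinge at the back, 100 mm from the centre at rim height.
- mouth (a point): Centre of the bin's round mouth, at rim height (195 mm above the table); axes as bin.
- lid (a joint): Angle of the bin's steel lid (180 mm dome, top 216 mm above the table when shut) about its rear hinge: 0 shut, 1.40 fully raised, then nearly vertical, up to 385 mm high, its edge overhanging the rear of the mouth by about 20 mm. Linked rigidly to the pedal: pedal up = lid shut, pedal fully down = lid fully raised. With the pedal let go the lid sinks shut by itself within 2 s.
- pedal_pad (a point): Centre of the top face of the pedal's black foot pad, 56 mm (front to back) x 74 x 6 mm. Up: it slopes 15 degrees, outer end higher, this point 37 mm above the table and 129 mm from the bin's axis. Fully down: level, 14 mm above the table, 133 mm from the axis. It takes about 6 N on the pad to start it down, less to hold it; the transformer's weight (over 7 N) holds it right down.
- transformer_center (a point): Heavy mains transformer, loose, upright, about 0.86 kg: dark lamination block 64 mm long (x), 58 mm tall, a black end bell on each y face (52 mm apart over their outer faces, 52 mm long, from 9 to 53 mm above its underside), flat foot 64 x 48 mm, brass tags on top to 61 mm. This point: its centre, 29 mm above its underside; z up. Grip it across the bells, along its y axis.
- capacitor_center (a point): Dead can capacitor, loose, standing upright: black cylinder 35 mm in diameter, 56 mm tall, with two 6 mm brass screw terminals on top; about 0.09 kg. This point: its axis, 28 mm above its underside.
- motor_center (a point): Dead little electric motor, loose, standing upright on its end: steel cylinder 36 mm in diameter, 38 mm tall, with a thin shaft up to 54 mm; about 0.12 kg. This point: its axis, 19 mm above its underside.
- spray_can: Bystander: white and grey spray can, 52 mm in diameter, 154 mm tall, standing loose. Origin: centre of its underside.
- screw_jar: Bystander: pale grey screw jar with a slightly narrower cap, 60 mm in diameter, 78 mm tall, standing loose. Origin: centre of its underside.
- solder_reel: Bystander: reel of solder, 60 mm in diameter, 44 mm tall, standing loose on its flange. Origin: centre of its underside.

How it is judged:
By the outcome, as a careful person would: the job done as asked, in the order asked, and still so for the second after the job is handed in, with the robot touching nothing.
It also fails if it takes over 72 s, if anything falls off the work surface, if the arm or the gripper's body presses on something with over 40 N, if the wrist force passes 120 N, or if a joint passes its speed limit or range.

### The arm

A 7-joint arm with a two-finger parallel gripper is mounted at the origin on the work surface. World frame = base frame: x ahead of the robot, y to its left, z up, the work surface at z = 0. Lengths are in m, angles in degrees, forces in N, time in s.
With the tool pointing down it reaches from about 0.425 to 0.875 m from the base axis. Payload 4.7 kg.
Tool frame: the origin (TCP) lies on the mounting face of the last link; the fingertips stand 182 mm ahead of it and the grasp point (between the pads) lies 164 mm ahead of it; z points along the fingers, x is the direction in which the jaws open and shut, and the axes are right-handed (so a half turn about z gives the same grasp; the last joint's range is limited). The gripper opens to 87 mm and grips with 3 to 60 N. Pads are 19 mm wide; open, the fingers measure 117 mm over their backs; the gripper's body (75 mm by 190 mm) begins 51 mm behind the grasp point.
Start: joints at [-63.65, 18.392, -4.016, 83.108, 1.295, 78.541, -3.26], TCP at [0.28, 0.586, 0.405] pointing down, gripper open.
Joint ranges: [-163.93, 163.93], [-17.29, 119.83], [-79.2, 71.16], [3.27, 140.29], [-89.18, 269.18], [5.43, 117.66], [-154.24, 154.24]. Speed limits (degrees/s): [147.25, 147.25, 180, 180, 180, 180, 180].

### API

Orientations are given as [roll, pitch, yaw] about the fixed x, y, z axes, in that order (R = Rz(yaw) Ry(pitch) Rx(roll)).
In Python, from cell import status, cams, env, outline_of, landmark_of gives the robot as it stands. The module is installed in compiled form; this text tells all that it offers.
- The arm moves only by the tool jog_arm, never from a script. Its argument "rows" is a list of rows, each a list of 7 numbers: the closure, from 0 (fully open) to 1 (shut), then the shift along the tool's x, y, z in m, then the turn, a rotation vector about the tool's x, y, z in degrees. A call has 1 to 12 rows; each row shifts and turns the commanded pose from where the row before left it, along the tool's axes as they then stand; what a row does not reach is not made up. A row lasts 1/12 s, in which the tool goes at most 41.7 mm and 7.16 degrees, less where a joint would pass 70% of its speed; a pose out of reach is approached as far as the arm can. A call with a gripper value outside its range is refused whole. The fingers move at their own pace and stop on an object; "grip_force" is the grip in N (left out, the last holds). Time passes only in rows, so rows that do not move let the fingers close. It gives the time, the measured TCP pose, the force and the opening at its end, in the units of the state.
- status.get_obs(): the state, without advancing time (a new reading comes with each control period).
- cams.read_camera(name): name is "scene" or "top" or "wrist"; returns (picture, depth): 480x640x3 uint8, red, green, blue; 480x640 float32, m along the optical axis (not along the pixel's ray), 0 where there is no reading.
- cams.camera_params(name): a dict with "vfov" (degrees; the focal length in pixels is half the picture's height over the tangent of half this angle, whatever the lens; pixels are square), "cx", "cy" (the principal point, pixels), "eye" and "attitude" of the camera in the world. Camera axes: x right, y up, looking along -z (the intrinsics and any distortion apply to the point x, -y, -z); pixel columns grow to the right and rows downward; lengths in m; the calibration is good to about 2 mm. A picture is of the moment at which its call begins: read the wrist's pose just before it. camera_params takes no time and is no camera call; for the wrist camera it gives the pose at the moment of the call.
- env.sign_off(): hands the job in, once; it reports no verdict.
Trained networks look in the newest picture that a camera, given by its name, has taken for a name from the list of things; names that differ only in an ending like _2 or _b are one class to them, and where a whole thing is asked for, a point or a joint stands for the part that bears it (a point fixed in the world has none). Each returns a list of dicts, best first, with "conf" (0 to 1); they miss things now and then, are a little off and sometimes report something else, mostly with a low value. They report only what shows in the picture. A call takes as long as a camera call.
- outline_of(camera, name): "pixels" (480x640 bool, what is visible of it) and "box" ([left, top, right, bottom] in pixels, round what is visible of it).
- landmark_of(camera, name): "position" ([row, column] in pixels: a listed point, or the origin of a listed thing).
The state is a dict: "time_s": time; "qpos": joint angles; "joint_velocities": joint speeds; "effort": joint torques, N m; "tool_pos": TCP position; "tool_rot": TCP orientation; "force": force on the tool from outside, world axes, zero at the start; "wrist_torque": the same for the moment, N m; "grip_width": finger opening in m.
Only numpy, scipy, OpenCV 4.12 (cv2) and the standard library are available. Lean on these libraries where they do the work, as an engineer would, in place of code of your own. Each camera call takes 0.05 s, during which the arm holds its last target. There are 200 camera calls.

## Working session

There is one attempt and no reset: what is moved stays moved. The work goes in short steps, Python scripts to look and compute and a tool call to move; the robot and the scene stay as the last step left them, time stands still between calls to the robot, and variables do not carry over. Pictures are saved under pics/ and viewed, about 8 in all and at most 12, crops included, and the job is handed in when it is done.

Besides the shell and the picture viewer there is one more tool, called after "Request:" as name([rows], argument=value, ...), one row to a line, values as JSON. jog_arm: Moves the arm, as the interface text tells. Its arguments: {"type":"object","properties":{"rows":{"type":"array"},"grip_force":{"type":"number"}},"required":["rows"]}

```bash
mkdir -p pics; cat > h.py <<'E'
import numpy as np,cv2
from scipy.spatial.transform import Rotation as R
from cell import status,cams,env,outline_of,landmark_of
def par(c):
    p=cams.camera_params(c); f=240/np.tan(np.radians(p['vfov']/2)); return p,f
def rot(a):
    a=np.array(a,float)
    if a.shape==(3,3): return a
    return R.from_euler('xyz',a,degrees=True).as_matrix()
def ray(c,r,col,P=None):
    p,f=P or par(c); d=np.array([(col-p['cx'])/f,-(r-p['cy'])/f,-1.]); return np.array(p['eye']),rot(p['attitude'])@d
def atz(c,r,col,z,P=None):
    e,d=ray(c,r,col,P); return e+d*(z-e[2])/d[2]
def cloud(c,mask,depth,P=None):
    p,f=P or par(c); r,co=np.nonzero(mask&(depth>0)); z=depth[r,co]
    v=np.stack([(co-p['cx'])/f*z,-(r-p['cy'])/f*z,-z],1); return np.array(p['eye'])+v@rot(p['attitude']).T
def save(c,im,n): cv2.imwrite(f'pics/{n}.png',im[:,:,::-1])
E
python3 - <<'E'
from h import *
print(status.get_obs())
for c in ['top','scene']:
    im,d=cams.read_camera(c); save(c,im,c+'0'); print(c,cams.camera_params(c))
    for n in ['bin','pedal_pad','transformer_center','capacitor_center','motor_center','spray_can','screw_jar','solder_reel']:
        o=outline_of(c,n)
        if not o: print(n,'none');continue
        o=o[0]; pc=cloud(c,o['pixels'],d)
        l=landmark_of(c,n)
        s=''
        if len(pc):
            hi=pc[pc[:,2]>np.percentile(pc[:,2],97)-.008]
            s=(np.percentile(pc,2,axis=0).round(3),np.percentile(pc,98,axis=0).round(3),'top',hi.mean(0).round(3))
        print(n,round(o['conf'],2),o['box'],s,[(np.round(x['position']),round(x['conf'],2)) for x in l[:2]])
E
```

```text
{'time_s': 0.0, 'qpos': array([-63.65006409,  18.43845931,  -4.01494157,  83.17643383,
         1.29568125,  78.54116895,  -3.25936971]), 'joint_velocities': array([-0.00044823, -0.11349199, -0.01305949,  0.02881202,  0.03570285,
        0.04791391, -0.039265  ]), 'effort': array([-3.58763518e-04, -4.91280019e+01, -4.03902009e-01, -3.12525094e+01,
       -6.38051704e-02,  4.36093309e-02,  1.63722525e-04]), 'tool_pos': array([0.28020642, 0.58626164, 0.40365449]), 'tool_rot': array([1.79993275e+02, 1.10780245e-01, 6.44600476e+01]), 'force': array([ 0.53165039, -0.02250882, -0.23496243]), 'wrist_torque': array([-0.04697746, -0.01050871,  0.03364042]), 'grip_width': 0.08710724780698614}
top {'vfov': 45.73423242991895, 'cx': 313.8469716390978, 'cy': 234.32801406845286, 'eye': array([0.40165817, 0.01521683, 1.24028701]), 'attitude': array([  8.91388113,  -0.23298135, -89.60950871])}
bin 0.71 [189.6, 289.6, 222.0, 318.4] (array([0.415, 0.205, 0.016]), array([0.461, 0.248, 0.158]), 'top', array([0.438, 0.231, 0.155])) []
pedal_pad 0.68 [296.0, 251.4, 336.1, 287.2] (array([ 0.484, -0.025,  0.
[... 2198 characters left out ...]
6, 244.2] (array([ 0.593, -0.27 ,  0.004]), array([ 0.648, -0.218,  0.063]), 'top', array([ 0.619, -0.247,  0.059])) [(array([342., 473.]), 0.86)]
spray_can 0.63 [414.1, 249.2, 444.3, 303.7] (array([0.43 , 0.213, 0.008]), array([0.467, 0.257, 0.156]), 'top', array([0.444, 0.233, 0.154])) [(array([297., 424.]), 0.8), (array([336., 398.]), 0.32)]
screw_jar 0.87 [388.0, 309.4, 414.1, 346.2] (array([0.568, 0.243, 0.009]), array([0.618, 0.294, 0.082]), 'top', array([0.591, 0.266, 0.079])) [(array([338., 400.]), 0.68)]
solder_reel 0.8 [242.9, 185.3, 261.3, 204.2] (array([ 0.486, -0.417,  0.006]), array([ 0.536, -0.369,  0.049]), 'top', array([ 0.51 , -0.394,  0.046])) [(array([198., 251.]), 0.61)]
```

```bash
python3 - <<'E'
from h import *
im=cv2.imread('pics/top0.png'); c=im[180:340,100:540]; cv2.imwrite('pics/topc.png',cv2.resize(c,None,fx=1.8,fy=1.8,interpolation=3))
im2=im[185:305,255:465]; cv2.imwrite('pics/topd.png',cv2.resize(im2,None,fx=3.8,fy=3.8,interpolation=3))
_,d=cams.read_camera('top'); P=par('top')
# lid top disc & transformer top: contours
pc=cloud('top',np.ones((480,640),bool),d,P)
m=(pc[:,2]>.19)&(pc[:,2]<.225)&(abs(pc[:,1])<.2)&(abs(pc[:,0]-.64)<.15)
q=pc[m,:2].astype(np.float32); print('lid',len(q),cv2.minEnclosingCircle(q),q.mean(0))
t=(np.linalg.norm(pc[:,:2]-[.615,-.25],axis=1)<.06)&(pc[:,2]>.048)
q=(pc[t,:2]*1000).astype(np.float32); print('tr',cv2.minAreaRect(q),q.mean(0))
t=(np.linalg.norm(pc[:,:2]-[.499,.007],axis=1)<.06)&(pc[:,2]>.02)&(pc[:,2]<.06)
q=(pc[t,:2]*1000).astype(np.float32); print('pedal',cv2.minAreaRect(q),q.mean(0))
E
```

```text
lid 7343 ((0.6484359502792358, 0.0338660404086113), 0.09927535057067871) [0.6390142 0.0344273]
tr ((612.8421020507812, -250.806640625), (51.86551284790039, 64.61202239990234), 60.86323547363281) [ 612.53314 -249.86545]
pedal ((519.7324829101562, 10.825393676757812), (71.77745819091797, 73.98624420166016), 11.346339225769043) [516.6389    10.258509]
```

View pics/topd.png

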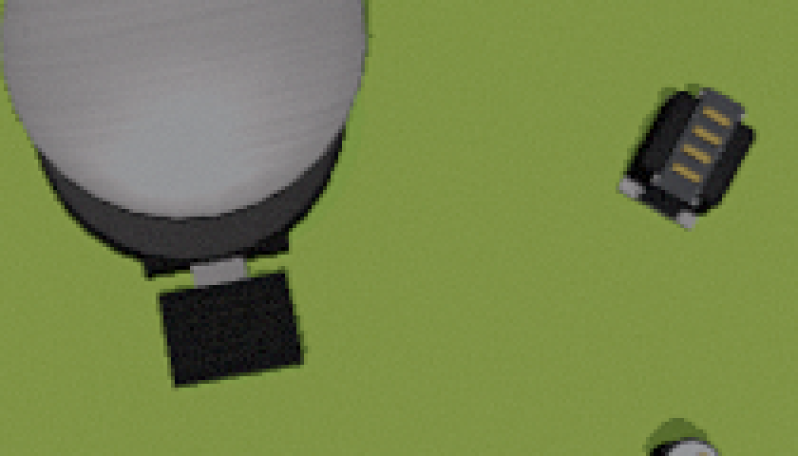

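View pics/topc.png

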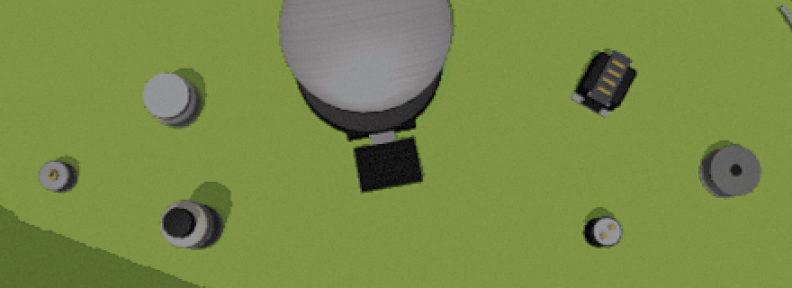

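Request:
jog_arm([
  [0,-0.013,0.014,-0.02,0,0,0],
  [0,-0.0255,0.0275,-0.02,0,0,0],
  [0,-0.0255,0.0275,-0.005,0,0,0],
  [0,-0.0255,0.0275,0,0,0,0],
  [0,-0.0255,0.0275,0,0,0,0],
  [0,-0.0255,0.0275,0,0,0,0],
  [0,-0.0255,0.0275,0,0,0,0],
  [0,-0.0255,0.0275,0,0,0,0],
  [0,-0.0255,0.0275,0,0,0,0],
  [0,-0.0255,0.0275,0,0,0,0],
  [0,-0.0255,0.0275,0,0,0,0],
  [0,-0.0255,0.0275,0,0,0,0],
])

```text
time_s: 2.75
tool_pos: [0.4393, 0.1839, 0.4497]
tool_rot: [180.0, -0.1, 64.5]
force: [1.0, -0.5, -0.2]
grip_width: 0.087
```

Request:
jog_arm([
  [0,-0.0255,0.0275,0,0,0,0],
  [0,-0.0255,0.0275,0,0,0,0],
  [0,-0.0255,0.0275,0,0,0,0],
  [0,-0.0255,0.0275,0,0,0,0],
  [0,-0.0255,0.0275,0,0,0,0],
  [0,-0.0255,0.0275,0,0,0,0],
  [0,-0.0255,0.0275,0.005,0,0,0],
  [0,-0.0255,0.0275,0.01,0,0,0],
  [0,-0.0255,0.0275,0.02,0,0,0],
  [0,-0.0255,0.0275,0.03,0,0,0],
  [0,-0.02,0.02,0.03,0,0,0],
  [0,-0.012,0.015,0.02,0,0,0],
])

```text
time_s: 3.75
tool_pos: [0.5922, -0.2047, 0.3363]
tool_rot: [-179.9, 0.1, 64.3]
force: [-0.8, 0.5, -0.3]
grip_width: 0.0871
```

```bash
cat >> h.py <<'E'
def plan(x,y,z,yaw):
    "tool-frame steps from the measured pose to grasp point (x,y,z), jaws along yaw, tool down"
    o=status.get_obs(); T=rot(o['tool_rot']); G=R.from_euler('xyz',[180,0,yaw],degrees=True)
    turn=(R.from_matrix(T).inv()*G).as_rotvec(degrees=True)
    d=np.array([x,y,z+.164])-o['tool_pos']
    print('t',round(o['time_s'],2),'pos',o['tool_pos'].round(4),'rot',o['tool_rot'].round(2),'F',o['force'].round(1),'w',round(o['grip_width'],4),'q7',round(o['qpos'][6]))
    print('  before turn',(T.T@d).round(4),'turn',turn.round(2),'after turn',(G.as_matrix().T@d).round(4))
E
python3 - <<'E'
from h import *
plan(.6128,-.2508,.2,60.9)
P=par('wrist'); im,d=cams.read_camera('wrist'); save('wrist',im,'w1')
pc=cloud('wrist',np.ones((480,640),bool),d,P)
t=(np.linalg.norm(pc[:,:2]-[.613,-.25],axis=1)<.07)&(pc[:,2]>.04)&(pc[:,2]<.09)
q=(pc[t]*1000).astype(np.float32)
for z in (40,47,55): 
    k=q[q[:,2]>z][:,:2]; print(z,len(k),cv2.minAreaRect(k),k.mean(0))
print('tabl',np.percentile(pc[:,2],20))
for l in landmark_of('wrist','transformer_center')[:2]: print(l,atz('wrist',*l['position'],.029,P))
E
```

```text
t 3.75 pos [ 0.5922 -0.2047  0.3363] rot [-1.7993e+02  1.2000e-01  6.4280e+01] F [-0.8  0.5 -0.3] w 0.0871 q7 90
  before turn [-0.0326  0.0385 -0.0277] turn [-0.07  0.12  3.38] after turn [-0.0303  0.0404 -0.0277]Traceback (most recent call last):
  File "<stdin>", line 8, in <module>
cv2.error: OpenCV(4.12.0) /io/opencv/modules/imgproc/src/convhull.cpp:143: error: (-215:Assertion failed) total >= 0 && (depth == CV_32F || depth == CV_32S) in function 'convexHull'
```

```bash
python3 - <<'E'
from h import *
P=par('wrist'); print(P); im,d=cams.read_camera('wrist'); print((d>0).mean(),np.percentile(d[d>0],[2,50,98]))
pc=cloud('wrist',d>0,d,P); print(np.percentile(pc,[2,50,98],axis=0))
for l in landmark_of('wrist','transformer_center')[:2]: print(l,atz('wrist',*l['position'],.029,P))
E
```

```text
({'vfov': 61.05747176559195, 'cx': 316.2955044979619, 'cy': 236.1582776197646, 'eye': array([ 0.53109285, -0.17789295,  0.31405828]), 'attitude': array([-13.9635151 ,   0.35536464,  64.07881354])}, np.float64(406.9722680446411))
0.9941373697916667 [0.05285728 0.28294614 0.34830166]
[[ 3.97091005e-01 -3.80882738e-01  1.86499718e-04]
 [ 5.61657600e-01 -1.93421263e-01  9.66415274e-03]
 [ 6.99861402e-01 -1.40153731e-02  2.70012819e-01]]
{'position': [284.6, 278.3], 'conf': 0.77} [ 0.61516135 -0.25216054  0.029     ]
```

View pics/w1.png

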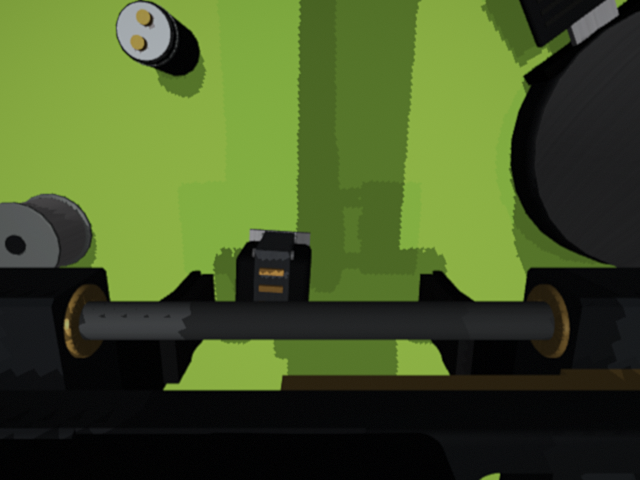

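Request:
jog_arm([
  [0,0,0,0,0,0,3.4],
  [0,-0.015,0.02,0,0,0,0],
  [0,-0.015,0.021,0,0,0,0],
  [0,0,0,0.012,0,0,0],
  [0,0,0,0.025,0,0,0],
  [0,0,0,0.03,0,0,0],
  [0,0,0,0.02,0,0,0],
  [0,0,0,0,0,0,0],
])

```text
time_s: 4.57
tool_pos: [0.6132, -0.2445, 0.2481]
tool_rot: [-179.6, -0.0, 61.2]
force: [-0.4, 1.2, -1.1]
grip_width: 0.0872
```

```bash
python3 - <<'E'
from h import *
plan(.6135,-.2513,.04,60.9)
E
```

```text
t 4.57 pos [ 0.6132 -0.2445  0.2481] rot [-1.796e+02 -2.000e-02  6.119e+01] F [-0.4  1.2 -1.1] w 0.0872 q7 94
  before turn [-0.0058  0.0038  0.044 ] turn [-0.4  -0.02  0.29] after turn [-0.0058  0.0035  0.0441]
```

Request:
jog_arm([
  [0,-0.0055,0.0035,0.01,0,0,0],
  [0,0,0,0.02,0,0,0],
  [0,0,0,0.014,0,0,0],
  [0,0,0,0,0,0,0],
  [0.4,0,0,0,0,0,0],
  [1,0,0,0,0,0,0],
  [1,0,0,0,0,0,0],
  [1,0,0,0,0,0,0],
  [1,0,0,0,0,0,0],
  [1,0,0,0,0,0,0],
], grip_force=45)

```text
time_s: 5.4
tool_pos: [0.6152, -0.2535, 0.2084]
tool_rot: [179.9, -0.1, 61.1]
force: [3.4, 5.5, 2.1]
grip_width: 0.0551
```

```bash
python3 - <<'E'
from h import *
P=par('top')
p=atz('top',271.3,315.9,.037,P); print('pad',p)
l=landmark_of('top','pedal_pad'); print(atz('top',271,314,.037,P))
plan(.506,.0075,.13,100.7)
E
```

```text
pad [0.51115793 0.00672    0.037     ]
[0.51176595 0.01074994 0.037     ]
t 5.45 pos [ 0.6158 -0.2524  0.2084] rot [179.95  -0.21  61.11] F [-0.6  0.8  3.3] w 0.0518 q7 96
  before turn [ 0.1748 -0.2217 -0.0852] turn [  0.12  -0.18 -39.59] after turn [ 0.2758 -0.0596 -0.0856]
```

Request:
jog_arm([
  [1,0,0,-0.0145,0,0,0],
  [1,0,0,-0.0145,0,0,-6.6],
  [1,0,0,-0.0145,0,0,-6.6],
  [1,0,0,-0.0145,0,0,-6.6],
  [1,0,0,-0.0145,0,0,-6.6],
  [1,0,0,-0.0135,0,0,-6.6],
  [1,0,0,0,0,0,-6.6],
  [1,0,-0.021,0,0,0,0],
  [1,0.01,-0.021,0,0,0,0],
  [1,0.02,-0.0205,0,0,0,0],
  [1,0.03,0,0,0,0,0],
  [1,0.03,0,0,0,0,0],
])

```text
time_s: 6.45
tool_pos: [0.5335, -0.1787, 0.2927]
tool_rot: [-179.8, -0.0, 100.3]
force: [1.5, 1.9, -7.5]
grip_width: 0.0512
```

Request:
jog_arm([
  [1,0.03,0,0,0,0,0],
  [1,0.03,0,0,0,0,0],
  [1,0.03,0,0,0,0,0],
  [1,0.03,0,0,0,0,0],
  [1,0.03,0,0,0,0,0],
  [1,0.022,0,0,0,0,0],
  [1,0.014,0,0,0,0,0],
  [1,0,0,0,0,0,0],
  [1,0,0,0,0,0,0],
  [1,0,0,0,0,0,0],
])

```text
time_s: 7.28
tool_pos: [0.5017, 0.0043, 0.2933]
tool_rot: [-179.9, 0.1, 100.6]
force: [0.4, -0.3, -8.2]
grip_width: 0.052
```

```bash
python3 - <<'E'
from h import *
plan(.503,.0075,.058,100.7)
im,d=cams.read_camera('top'); P=par('top'); save('t',im,'t2')
c=np.vstack([im[180:330,230:400]]); cv2.imwrite('pics/t2c.png',cv2.resize(c[:,:,::-1],None,fx=4,fy=4,interpolation=3))
pc=cloud('top',d>0,d,P)
m=(pc[:,2]>.205)&(pc[:,2]<.22)&(np.linalg.norm(pc[:,:2]-[.66,.037],axis=1)<.1); print('lid apex',pc[m].mean(0),pc[m][:,2].max())
im,d=cams.read_camera('scene'); cv2.imwrite('pics/s2c.png',cv2.resize(im[150:350,220:460,::-1],None,fx=3,fy=3,interpolation=3))
E
```

```text
t 7.28 pos [0.5017 0.0043 0.2933] rot [-1.7991e+02  7.0000e-02  1.0059e+02] F [ 0.4 -0.3 -8.2] w 0.052 q7 99
  before turn [0.003  0.002  0.0713] turn [-0.09  0.06 -0.11] after turn [0.0029 0.0019 0.0713]
lid apex [0.65017233 0.03635751 0.21403696] 0.21999820688067517
```

View pics/s2c.png

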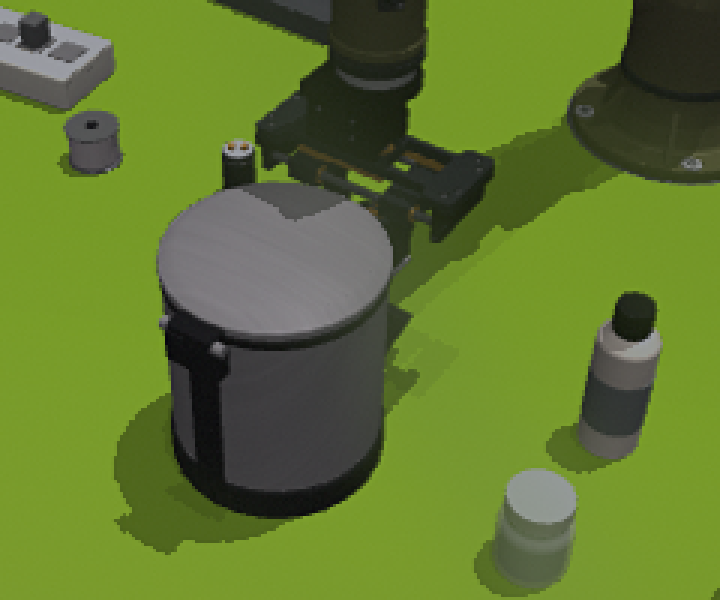

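Request:
jog_arm([
  [1,0.003,0.003,0.01,0,0,0],
  [1,0,0,0.015,0,0,0],
  [1,0,0,0.01,0,0,0],
  [1,0,0,0.006,0,0,0],
  [1,0,0,0.006,0,0,0],
  [1,0,0,0.006,0,0,0],
  [1,0,0,0.006,0,0,0],
  [1,0,0,0.006,0,0,0],
  [1,0,0,0.004,0,0,0],
  [1,0,0,0,0,0,0],
  [1,0,0,0,0,0,0],
])

```text
time_s: 8.3
tool_pos: [0.5049, 0.0092, 0.2246]
tool_rot: [179.9, 0.0, 100.6]
force: [-1.6, 0.2, -5.6]
grip_width: 0.0515
```

```bash
python3 - <<'E'
from h import *
plan(.504,.008,.058,100.7)
im,d=cams.read_camera('scene'); cv2.imwrite('pics/s3c.png',cv2.resize(im[90:350,220:460,::-1],None,fx=2.3,fy=2.3,interpolation=3))
E
```

```text
t 8.3 pos [0.5049 0.0092 0.2246] rot [1.7995e+02 1.0000e-02 1.0065e+02] F [-1.6  0.2 -5.6] w 0.0515 q7 100
  before turn [-0.001  -0.0011  0.0026] turn [ 0.05  0.01 -0.05] after turn [-0.001  -0.0011  0.0026]
```

View pics/s3c.png

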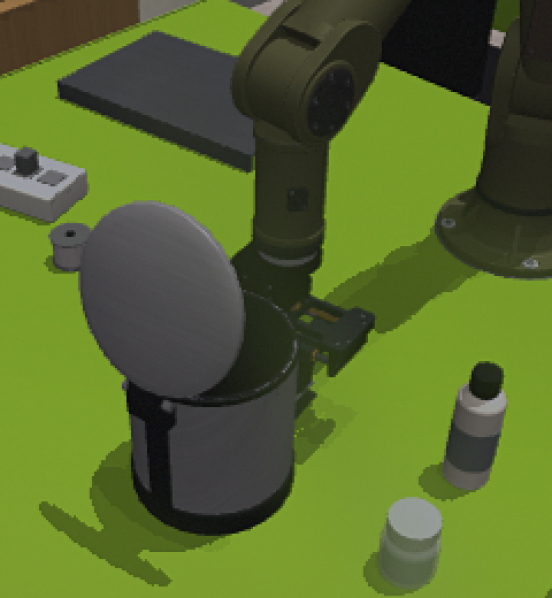

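Request:
jog_arm([
  [1,0,0,0.002,0,0,0],
  [1,0,0,0.002,0,0,0],
  [1,0,0,0,0,0,0],
  [1,0,0,0,0,0,0],
])

```text
time_s: 8.68
tool_pos: [0.5051, 0.0091, 0.2222]
tool_rot: [179.9, -0.0, 100.7]
force: [-5.8, -0.4, 6.4]
grip_width: 0.0518
```

Request:
jog_arm([
  [0.3,0,0,0,0,0,0],
  [0.1,0,0,0,0,0,0],
  [0,0,0,0,0,0,0],
  [0,0,0,0,0,0,0],
  [0,0,0,-0.01,0,0,0],
  [0,0,0,-0.025,0,0,0],
  [0,0,0,-0.03,0,0,0],
  [0,0,0,-0.03,0,0,0],
  [0,0,0,-0.02,0,0,0],
  [0,0,0,0,0,0,0],
])

```text
time_s: 9.52
tool_pos: [0.5064, 0.009, 0.3415]
tool_rot: [179.4, 0.0, 100.6]
force: [0.9, -0.3, 0.8]
grip_width: 0.0867
```

```bash
python3 - <<'E'
from h import *
plan(.4365,-.241,.12,70)
im,d=cams.read_camera('scene'); P=par('scene')
pc=cloud('scene',d>0,d,P); m=(pc[:,2]>.25)&(np.linalg.norm(pc[:,:2]-[.72,.05],axis=1)<.08); print('lid',pc[m].mean(0),pc[m][:,2].max(),pc[m][:,0].min())
im,d=cams.read_camera('top'); P=par('top')
pc=cloud('top',d>0,d,P); m=(pc[:,2]>.25)&(np.linalg.norm(pc[:,:2]-[.72,.05],axis=1)<.08); print('lid',pc[m].mean(0) if m.any() else 0,pc[m][:,2].max())
cv2.imwrite('pics/t4.png',cv2.resize(im[170:320,220:480,::-1],None,fx=3,fy=3,interpolation=3))
E
```

```text
t 9.52 pos [0.5064 0.009  0.3415] rot [179.43   0.   100.65] F [ 0.9 -0.3  0.8] w 0.0867 q7 98
  before turn [-0.2328 -0.1154  0.0563] turn [ 0.55 -0.15 30.65] after turn [-0.2588  0.0198  0.0575]
lid [0.73327517 0.06046269 0.32024389] 0.3865428653048944 0.7010798129362462
lid [0.71698417 0.0499477  0.33662702] 0.38873267501577635
```

View pics/t4.png

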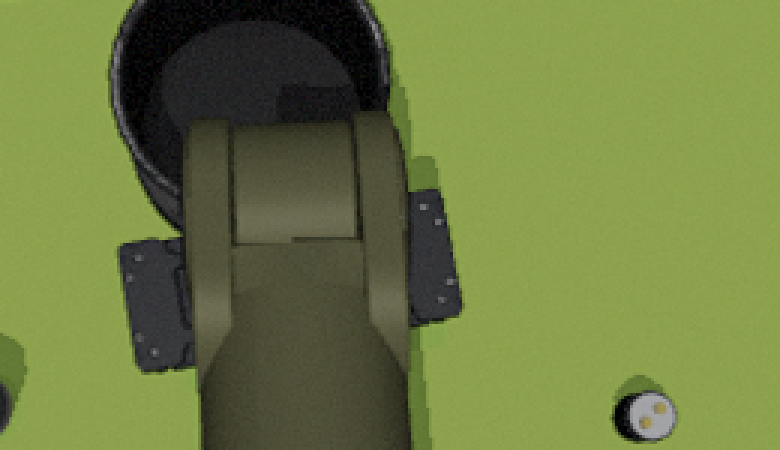

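Request:
jog_arm([
  [0,-0.01,0,0,0,0,6.1],
  [0,-0.02,0,0,0,0,6.2],
  [0,-0.02,0,0,0,0,6.1],
  [0,-0.025,0,0,0,0,6.2],
  [0,-0.025,0,0,0,0,6],
  [0,-0.03,0,0.01,0,0,0],
  [0,-0.03,0,0.01,0,0,0],
  [0,-0.03,0,0.01,0,0,0],
  [0,-0.03,0,0.01,0,0,0],
  [0,-0.02,0,0.01,0,0,0],
  [0,0,0,0,0,0,0],
  [0,0,0,0,0,0,0],
])

```text
time_s: 10.62
tool_pos: [0.4491, -0.2219, 0.2842]
tool_rot: [-179.8, 0.0, 69.9]
force: [0.5, -0.6, -0.1]
grip_width: 0.087
```

```bash
python3 - <<'E'
from h import *
plan(.4365,-.241,.04,70)
P=par('wrist'); im,d=cams.read_camera('wrist')
for l in landmark_of('wrist','capacitor_center')[:2]: print(l,atz('wrist',*l['position'],.028,P))
o=outline_of('wrist','capacitor_center')
if o:
    pc=cloud('wrist',o[0]['pixels'],d,P); k=pc[(pc[:,2]>.052)&(pc[:,2]<.066)]; print(len(k),np.percentile(k,[2,98],axis=0),k.mean(0))
E
```

```text
t 10.62 pos [ 0.4491 -0.2219  0.2842] rot [-1.7981e+02  2.0000e-02  6.9880e+01] F [ 0.5 -0.6 -0.1] w 0.087 q7 97
  before turn [-0.0222 -0.005   0.0802] turn [-0.19  0.02 -0.12] after turn [-0.0223 -0.0053  0.0802]
{'position': [238.1, 278.6], 'conf': 0.92} [ 0.43493859 -0.24153903  0.028     ]
3261 [[ 0.41916156 -0.25723307  0.0528341 ]
 [ 0.45025863 -0.22622053  0.06389031]] [ 0.43424926 -0.2413961   0.05864318]
```

Request:
jog_arm([
  [0,-0.012,-0.0035,0,0,0,0],
  [0,-0.011,-0.003,0.01,0,0,0],
  [0,0,0,0.02,0,0,0],
  [0,0,0,0.025,0,0,0],
  [0,0,0,0.025,0,0,0],
  [0,0,0,0,0,0,0],
  [0.5,0,0,0,0,0,0],
  [1,0,0,0,0,0,0],
  [1,0,0,0,0,0,0],
  [1,0,0,0,0,0,0],
  [1,0,0,0,0,0,0],
  [1,0,0,0,0,0,0],
], grip_force=20)

```text
time_s: 11.77
tool_pos: [0.4367, -0.2407, 0.2065]
tool_rot: [179.9, -0.0, 70.1]
force: [-1.0, -0.0, 0.3]
grip_width: 0.0549
```

```bash
python3 - <<'E'
from h import *
plan(.621,.03,.28,100.7)
E
```

```text
t 11.77 pos [ 0.4367 -0.2407  0.2065] rot [ 1.7991e+02 -2.0000e-02  7.0070e+01] F [-1.  -0.   0.3] w 0.0549 q7 104
  before turn [ 0.3175  0.0813 -0.2372] turn [  0.09   0.   -30.63] after turn [ 0.2318  0.2314 -0.2375]
```

Request:
jog_arm([
  [1,0,0,0,0,0,0],
  [1,0,0,0,0,0,0],
  [1,0,0,0,0,0,0],
  [1,0,0,-0.01,0,0,0],
  [1,0,0,-0.025,0,0,-6.1],
  [1,0,0,-0.035,0,0,-6.1],
  [1,0,0,-0.035,0,0,-6.1],
  [1,0,0,-0.035,0,0,-6.1],
  [1,0,0,-0.035,0,0,-6.2],
  [1,0,0,-0.035,0,0,0],
  [1,0.014,0.015,-0.0275,0,0,0],
  [1,0.02,0.0216,0,0,0,0],
])

```text
time_s: 12.77
tool_pos: [0.4655, -0.2039, 0.4508]
tool_rot: [179.4, 0.3, 100.3]
force: [1.5, -1.1, -1.4]
grip_width: 0.0342
```

Request:
jog_arm([
  [1,0.026,0.028,0,0,0,0],
  [1,0.026,0.028,0,0,0,0],
  [1,0.026,0.028,0,0,0,0],
  [1,0.026,0.028,0,0,0,0],
  [1,0.026,0.028,0,0,0,0],
  [1,0.026,0.028,0,0,0,0],
  [1,0.016,0.0168,0,0,0,0],
  [1,0.01,0.01,0,0,0,0],
  [1,0,0,0,0,0,0],
  [1,0,0,0,0,0,0],
])

```text
time_s: 13.6
tool_pos: [0.6235, 0.0138, 0.4432]
tool_rot: [-179.9, 0.1, 100.6]
force: [-0.1, -0.9, -0.9]
grip_width: 0.0344
```

```bash
python3 - <<'E'
from h import *
plan(.624,.014,.16,100.7)
im,d=cams.read_camera('scene'); P=par('scene'); 
pc=cloud('scene',d>0,d,P); m=(pc[:,2]>.36)&(pc[:,2]<.4)&(np.linalg.norm(pc[:,:2]-[.75,.06],axis=1)<.08); print('lid',pc[m][:,2].max() if m.any() else 0)
cv2.imwrite('pics/s5.png',cv2.resize(im[90:350,220:460,::-1],None,fx=2.3,fy=2.3,interpolation=3))
E
```

```text
t 13.6 pos [0.6235 0.0138 0.4432] rot [-1.7993e+02  7.0000e-02  1.0065e+02] F [-0.1 -0.9 -0.9] w 0.0344 q7 101
  before turn [0.0003 0.0006 0.1192] turn [-0.07  0.07 -0.05] after turn [1.000e-04 5.000e-04 1.192e-01]
lid 0.386871725289027
```

View pics/s5.png

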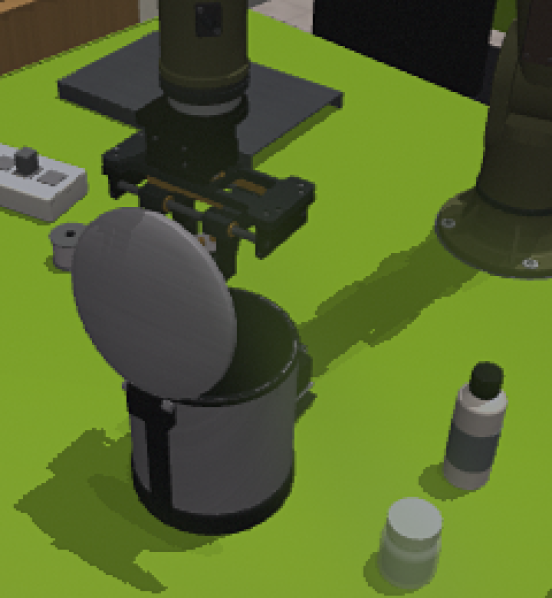

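Request:
jog_arm([
  [1,0,0,0.02,0,0,0],
  [1,0,0,0.03,0,0,0],
  [1,0,0,0.03,0,0,0],
  [1,0,0,0.02,0,0,0],
  [1,0,0,0.013,0,0,0],
  [1,0,0,0,0,0,0],
  [0.35,0,0,0,0,0,0],
  [0.35,0,0,0,0,0,0],
  [0.35,0,0,0,0,0,0],
  [0.35,0,0,0,0,0,0],
])

```text
time_s: 14.48
tool_pos: [0.6243, 0.0142, 0.3321]
tool_rot: [179.8, 0.0, 100.6]
force: [-1.0, -0.4, -0.0]
grip_width: 0.0524
```

Request:
jog_arm([
  [0.35,0,0,-0.02,0,0,0],
  [0.35,0,0,-0.03,0,0,0],
  [0.35,0,0,-0.03,0,0,0],
  [0.3,0,0,-0.03,0,0,0],
  [0,0,0,0,0,0,0],
  [0,0,0,0,0,0,0],
])

```text
time_s: 14.98
tool_pos: [0.6243, 0.0142, 0.4436]
tool_rot: [179.6, 0.0, 100.7]
force: [0.2, -0.2, -0.4]
grip_width: 0.0673
```

```bash
python3 - <<'E'
from h import *
plan(.496,.399,.26,100.7)
P=par('wrist'); im,d=cams.read_camera('wrist')
print([(round(o['conf'],2),o['box']) for o in outline_of('wrist','capacitor_center')[:2]])
E
```

```text
t 14.98 pos [0.6243 0.0142 0.4436] rot [1.7965e+02 2.0000e-02 1.0066e+02] F [ 0.2 -0.2 -0.4] w 0.0673 q7 101
  before turn [ 0.4019 -0.055   0.0192] turn [ 0.35  0.02 -0.04] after turn [ 0.4019 -0.0546  0.0196]
[(0.77, [321.5, 203.6, 387.2, 267.9]), (0.72, [198.3, 45.3, 494.4, 378.9])]
```

Request:
jog_arm([
  [0,0.015,-0.001,0,0,0,0],
  [0,0.025,-0.003,0,0,0,0],
  [0,0.035,-0.005,0,0,0,0],
  [0,0.035,-0.005,0,0,0,0],
  [0,0.035,-0.005,0,0,0,0],
  [0,0.035,-0.005,0,0,0,0],
  [0,0.035,-0.005,0,0,0,0],
  [0,0.035,-0.005,0,0,0,0],
  [0,0.035,-0.005,0,0,0,0],
  [0,0.035,-0.005,0,0,0,0],
  [0,0.035,-0.005,0,0,0,0],
  [0,0.025,-0.004,0,0,0,0],
])

```text
time_s: 16.08
tool_pos: [0.4991, 0.3816, 0.4384]
tool_rot: [-179.8, -0.0, 100.9]
force: [0.1, 0.5, 0.6]
grip_width: 0.0869
```

Request:
jog_arm([
  [0,0.015,-0.002,0.02,0,0,0],
  [0,0.007,0,0.04,0,0,0],
  [0,0,0,0.03,0,0,0],
  [0,0,0,0,0,0,0],
  [0,0,0,0,0,0,0],
])

```text
time_s: 16.5
tool_pos: [0.4948, 0.3987, 0.3476]
tool_rot: [-179.7, 0.2, 100.7]
force: [0.4, 0.1, 1.0]
grip_width: 0.0872
```

```bash
python3 - <<'E'
from h import *
plan(.496,.399,.026,100.7)
P=par('wrist'); im,d=cams.read_camera('wrist')
for l in landmark_of('wrist','motor_center')[:2]: print(l,atz('wrist',*l['position'],.019,P))
o=outline_of('wrist','motor_center')
if o:
    pc=cloud('wrist',o[0]['pixels'],d,P); k=pc[(pc[:,2]>.03)&(pc[:,2]<.044)]; print(len(k),np.percentile(k,[2,98],axis=0),k.mean(0))
E
```

```text
t 16.5 pos [0.4948 0.3987 0.3476] rot [-179.71    0.2   100.66] F [0.4 0.1 1. ] w 0.0872 q7 61
  before turn [0.0006 0.0021 0.1575] turn [-0.29  0.2  -0.04] after turn [1.000e-04 1.300e-03 1.576e-01]
{'position': [231.8, 322.0], 'conf': 0.63} [0.50023375 0.40287386 0.019     ]
1731 [[0.48034102 0.38618152 0.03384547]
 [0.51237957 0.41770013 0.04357006]] [0.49578733 0.40186765 0.03927491]
```

Request:
jog_arm([
  [0,0.003,0.002,0.02,0,0,0],
  [0,0,0,0.035,0,0,0],
  [0,0,0,0.035,0,0,0],
  [0,0,0,0.03,0,0,0],
  [0,0,0,0.02,0,0,0],
  [0,0,0,0.0155,0,0,0],
  [0,0,0,0,0,0,0],
  [0.5,0,0,0,0,0,0],
  [1,0,0,0,0,0,0],
  [1,0,0,0,0,0,0],
  [1,0,0,0,0,0,0],
  [1,0,0,0,0,0,0],
], grip_force=25)

```text
time_s: 17.65
tool_pos: [0.4972, 0.4029, 0.1962]
tool_rot: [179.9, -0.1, 100.7]
force: [-0.6, 0.4, -0.3]
grip_width: 0.0616
```

Request:
jog_arm([
  [1,0,0,0,0,0,0],
  [1,0,0,0,0,0,0],
  [1,0,0,0,0,0,0],
  [1,0,0,0,0,0,0],
  [1,0,0,-0.015,0,0,0],
  [1,0,0,-0.035,0,0,0],
  [1,0,0,-0.035,0,0,0],
  [1,0,0,-0.035,0,0,0],
  [1,0,0,-0.035,0,0,0],
  [1,0,0,-0.035,0,0,0],
  [1,0,0,-0.035,0,0,0],
  [1,0,0,-0.025,0,0,0],
])

```text
time_s: 18.65
tool_pos: [0.4968, 0.4025, 0.4481]
tool_rot: [179.9, -0.1, 100.7]
force: [0.5, 0.3, -1.3]
grip_width: 0.0351
```

```bash
python3 - <<'E'
from h import *
plan(.617,.048,.28,100.7)
E
```

```text
t 18.65 pos [0.4968 0.4025 0.4481] rot [ 1.7985e+02 -9.0000e-02  1.0066e+02] F [ 0.5  0.3 -1.3] w 0.0351 q7 61
  before turn [-0.3707  0.0526  0.0037] turn [ 0.15 -0.09 -0.04] after turn [-0.3707  0.0523  0.0041]
```

Motor held (35 mm). On to the mouth.

Request:
jog_arm([
  [1,-0.015,0.002,0,0,0,0],
  [1,-0.025,0.0035,0,0,0,0],
  [1,-0.033,0.0047,0,0,0,0],
  [1,-0.033,0.0047,0,0,0,0],
  [1,-0.033,0.0047,0,0,0,0],
  [1,-0.033,0.0047,0,0,0,0],
  [1,-0.033,0.0047,0,0,0,0],
  [1,-0.033,0.0047,0,0,0,0],
  [1,-0.033,0.0047,0,0,0,0],
  [1,-0.033,0.0047,0,0,0,0],
  [1,-0.033,0.0047,0,0,0,0],
  [1,-0.02,0.003,0,0,0,0],
])

```text
time_s: 19.65
tool_pos: [0.6131, 0.0558, 0.4434]
tool_rot: [-179.9, 0.2, 100.4]
force: [1.1, -0.5, -1.8]
grip_width: 0.0353
```

Request:
jog_arm([
  [1,-0.0135,0.002,0,0,0,0],
  [1,0,0,0,0,0,0],
  [1,0,0,0,0,0,0],
])

```text
time_s: 19.9
tool_pos: [0.617, 0.0485, 0.4438]
tool_rot: [-179.9, -0.1, 100.6]
force: [-0.2, 0.8, -0.4]
grip_width: 0.0351
```

```bash
python3 - <<'E'
from h import *
plan(.617,.048,.165,100.7)
E
```

```text
t 19.9 pos [0.617  0.0485 0.4438] rot [-1.7991e+02 -6.0000e-02  1.0062e+02] F [-0.2  0.8 -0.4] w 0.0351 q7 97
  before turn [-0.0006  0.      0.1148] turn [-0.09 -0.06 -0.08] after turn [-5.000e-04 -1.000e-04  1.148e-01]
```

Request:
jog_arm([
  [1,0,0,0.02,0,0,0],
  [1,0,0,0.03,0,0,0],
  [1,0,0,0.03,0,0,0],
  [1,0,0,0.02,0,0,0],
  [1,0,0,0.013,0,0,0],
  [1,0,0,0,0,0,0],
  [0.35,0,0,0,0,0,0],
  [0.35,0,0,0,0,0,0],
  [0.35,0,0,0,0,0,0],
  [0.35,0,0,0,0,0,0],
])

```text
time_s: 20.73
tool_pos: [0.6179, 0.0484, 0.3338]
tool_rot: [179.8, -0.0, 100.7]
force: [1.0, -0.5, -0.6]
grip_width: 0.0525
```

Request:
jog_arm([
  [0.35,0,0,-0.02,0,0,0],
  [0.35,0,0,-0.03,0,0,0],
  [0.35,0,0,-0.03,0,0,0],
  [0.3,0,0,-0.03,0,0,0],
  [0,0,0,0,0,0,0],
  [0,0,-0.02,0,0,0,0],
  [0,0,-0.03,0,0,0,0],
  [0,0,-0.03,0,0,0,0],
  [0,0,-0.025,0,0,0,0],
  [0,0,-0.015,0,0,0,0],
  [0,0,0,0,0,0,0],
  [0,0,0,0,0,0,0],
])

```text
time_s: 21.73
tool_pos: [0.4992, 0.0258, 0.443]
tool_rot: [179.8, -0.0, 100.6]
force: [0.2, 0.8, -0.8]
grip_width: 0.0866
```

```bash
python3 - <<'E'
from h import *
plan(.505,.009,.058,100.7)
im,d=cams.read_camera('top'); P=par('top')
pc=cloud('top',d>0,d,P); m=(pc[:,2]>.3)&(np.linalg.norm(pc[:,:2]-[.73,.05],axis=1)<.05); print('lid',pc[m][:,2].max() if m.any() else 0)
a=im[170:320,220:480,::-1]; Pw=par('wrist')
w,dw=cams.read_camera('wrist')
for l in landmark_of('wrist','transformer_center')[:1]: print(l,atz('wrist',*l['position'],.043,Pw))
cv2.imwrite('pics/t6.png',np.hstack([cv2.resize(a,(400,300)),cv2.resize(w[:,:,::-1],(400,300))]))
E
```

```text
t 21.73 pos [0.4992 0.0258 0.443 ] rot [ 1.7981e+02 -5.0000e-02  1.0064e+02] F [ 0.2  0.8 -0.8] w 0.0866 q7 94
  before turn [-0.0178  0.0019  0.221 ] turn [ 0.19 -0.05 -0.06] after turn [-0.0176  0.0026  0.221 ]
lid 0.38821503330237106
{'position': [205.7, 295.7], 'conf': 0.89} [0.50402768 0.00700931 0.043     ]
```

View pics/t6.png

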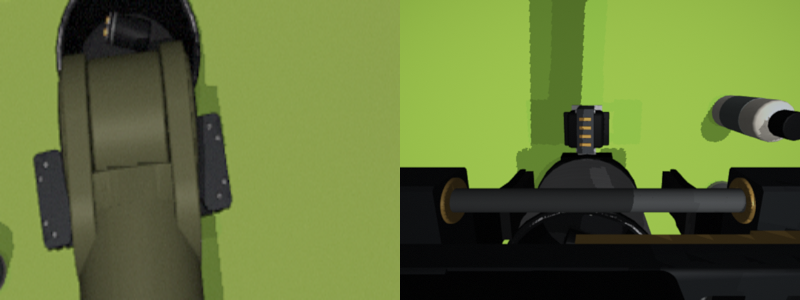

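Request:
jog_arm([
  [0,-0.009,0.001,0,0,0,0],
  [0,-0.0085,0.001,0.01,0,0,0],
  [0,0,0,0.03,0,0,0],
  [0,0,0,0.03,0,0,0],
  [0,0,0,0.03,0,0,0],
  [0,0,0,0.03,0,0,0],
  [0,0,0,0.03,0,0,0],
  [0,0,0,0.03,0,0,0],
  [0,0,0,0.02,0,0,0],
  [0,0,0,0.009,0,0,0],
  [0,0,0,0,0,0,0],
  [0,0,0,0,0,0,0],
])

```text
time_s: 22.88
tool_pos: [0.5049, 0.0086, 0.2227]
tool_rot: [-180.0, 0.0, 100.6]
force: [1.1, 0.1, -0.0]
grip_width: 0.0871
```

```bash
python3 - <<'E'
from h import *
plan(.504,.008,.058,100.7)
im,d=cams.read_camera('top'); P=par('top')
for n in ('motor_center','capacitor_center'): print(n,[(round(o['conf'],2),o['box'],np.median(cloud('top',o['pixels'],d,P),axis=0).round(3)) for o in outline_of('top',n)[:3]])
E
```

```text
t 22.88 pos [0.5049 0.0086 0.2227] rot [-1.7998e+02  4.0000e-02  1.0061e+02] F [ 1.1  0.1 -0. ] w 0.0871 q7 101
  before turn [-0.0004 -0.001   0.0007] turn [-0.02  0.04 -0.09] after turn [-0.0004 -0.001   0.0007]
motor_center [(0.44, [294.1, 213.1, 313.3, 226.9], array([0.614, 0.035, 0.068]))]
capacitor_center [(0.79, [286.5, 175.7, 321.3, 196.1], array([0.691, 0.035, 0.066])), (0.61, [238.3, 115.3, 342.3, 145.9], array([0.718, 0.051, 0.336]))]
```

Request:
jog_arm([
  [0.5,0,0,0,0,0,0],
  [1,0,0,0,0,0,0],
  [1,0,0,0,0,0,0],
  [1,0,0,0,0,0,0],
  [1,0,0,0,0,0,0],
  [1,0,0,0,0,0,0],
  [1,0,0,0,0,0,0],
  [1,0,0,-0.005,0,0,0],
  [1,0,0,-0.01,0,0,0],
  [1,0,0,-0.01,0,0,0],
  [1,0,0,-0.015,0,0,0],
  [1,0,0,-0.015,0,0,0],
], grip_force=45)

```text
time_s: 24.03
tool_pos: [0.504, 0.0092, 0.2782]
tool_rot: [-179.9, -0.0, 100.6]
force: [0.5, -0.8, -7.9]
grip_width: 0.0519
```

Request:
jog_arm([
  [1,0,0,-0.015,0,0,0],
  [1,0,0,-0.01,0,0,0],
  [1,-0.01,0,0,0,0,0],
  [1,-0.02,0,0,0,0,0],
  [1,-0.03,0,0,0,0,0],
  [1,-0.03,0,0,0,0,0],
  [1,-0.03,0,0,0,0,0],
  [1,-0.03,0,0,0,0,0],
  [1,-0.03,0,0,0,0,0],
  [1,-0.02,0,0,0,0,0],
  [1,0,0,0,0,0,0],
  [1,0,0,0,0,0,0],
])

```text
time_s: 25.03
tool_pos: [0.5406, -0.1898, 0.3017]
tool_rot: [-179.9, 0.0, 100.4]
force: [0.2, 0.9, -7.4]
grip_width: 0.0517
```

```bash
python3 - <<'E'
from h import *
plan(.541,-.188,.0445,100.7)
im,d=cams.read_camera('top'); cv2.imwrite('pics/t7.png',cv2.resize(im[150:340,100:540,::-1],None,fx=1.8,fy=1.8,interpolation=3))
E
```

```text
t 25.03 pos [ 0.5406 -0.1898  0.3017] rot [-1.7987e+02  3.0000e-02  1.0042e+02] F [ 0.2  0.9 -7.4] w 0.0517 q7 123
  before turn [0.0018 0.0009 0.0932] turn [-0.13  0.03 -0.28] after turn [0.0017 0.0007 0.0932]
```

View pics/t7.png

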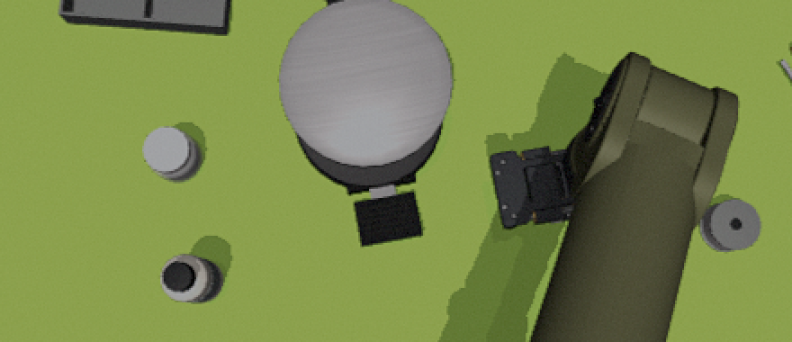

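Request:
jog_arm([
  [1,0,0,0.015,0,0,0],
  [1,0,0,0.025,0,0,0],
  [1,0,0,0.025,0,0,0],
  [1,0,0,0.013,0,0,0],
  [1,0,0,0.006,0,0,0],
  [1,0,0,0.004,0,0,0],
  [1,0,0,0.003,0,0,0],
  [1,0,0,0,0,0,0],
  [1,0,0,0,0,0,0],
  [1,0,0,0,0,0,0],
])

```text
time_s: 25.92
tool_pos: [0.542, -0.1875, 0.2129]
tool_rot: [179.9, 0.0, 100.7]
force: [0.7, 0.3, -7.2]
grip_width: 0.0516
```

Request:
jog_arm([
  [1,0,0,0.0025,0,0,0],
  [1,0,0,0.0025,0,0,0],
  [1,0,0,0,0,0,0],
  [1,0,0,0,0,0,0],
])

```text
time_s: 26.25
tool_pos: [0.5422, -0.1876, 0.2089]
tool_rot: [179.9, -0.0, 100.7]
force: [-3.2, 1.1, 6.4]
grip_width: 0.0516
```

Contact with the table (+6 N); release and rise.

Request:
jog_arm([
  [0.3,0,0,0,0,0,0],
  [0.1,0,0,0,0,0,0],
  [0,0,0,0,0,0,0],
  [0,0,0,0,0,0,0],
  [0,0,0,-0.01,0,0,0],
  [0,0,0,-0.03,0,0,0],
  [0,0,0,-0.035,0,0,0],
  [0,0,0,-0.035,0,0,0],
  [0,0,-0.02,-0.035,0,0,0],
  [0,0,-0.03,-0.02,0,0,0],
  [0,0,-0.02,0,0,0,0],
  [0,0,0,0,0,0,0],
])

```text
time_s: 27.25
tool_pos: [0.4697, -0.2027, 0.3744]
tool_rot: [179.8, 0.0, 100.4]
force: [-0.4, 0.0, -0.9]
grip_width: 0.0874
```

```bash
python3 - <<'E'
from h import *
plan(.541,-.188,.0445,100.7)
im,d=cams.read_camera('scene'); P=par('scene')
for n in ['transformer_center','spray_can','screw_jar','solder_reel']:
    o=outline_of('scene',n)
    if o:
        pc=cloud('scene',o[0]['pixels'],d,P); hi=pc[pc[:,2]>np.percentile(pc[:,2],97)-.008]; print(n,hi.mean(0).round(3))
cv2.imwrite('pics/s8.png',cv2.resize(im[90:370,150:510,::-1],None,fx=2,fy=2,interpolation=3))
E
```

```text
t 27.25 pos [ 0.4697 -0.2027  0.3744] rot [1.7982e+02 2.0000e-02 1.0041e+02] F [-0.4  0.  -0.9] w 0.0874 q7 122
  before turn [0.0016 0.0723 0.1661] turn [ 0.18  0.02 -0.29] after turn [0.0012 0.0728 0.1659]
screw_jar [0.591 0.267 0.079]
solder_reel [ 0.511 -0.395  0.046]
```

View pics/s8.png

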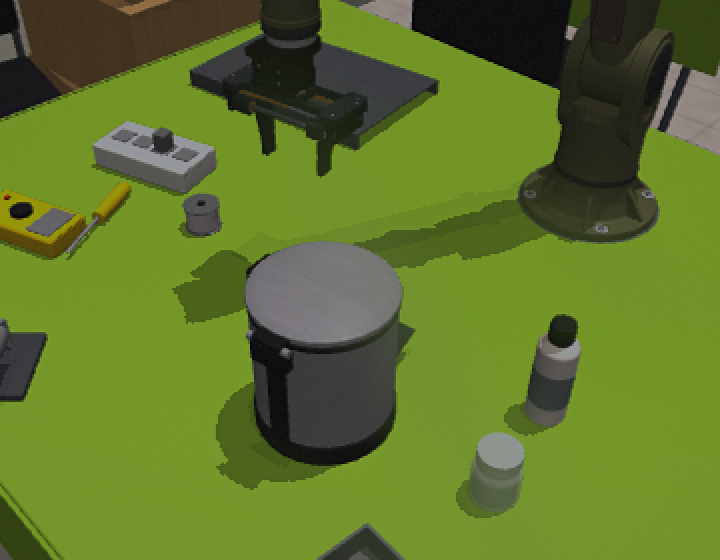

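```bash
python3 - <<'E'
from h import *
P=par('wrist'); im,d=cams.read_camera('wrist'); pc=cloud('wrist',d>0,d,P)
im2,d2=cams.read_camera('top'); P2=par('top'); p2=cloud('top',d2>0,d2,P2)
for q in (pc,p2):
    t=(np.linalg.norm(q[:,:2]-[.542,-.1876],axis=1)<.06)&(q[:,2]>.045)&(q[:,2]<.08); print(t.sum(),q[t].mean(0) if t.any() else '',q[t][:,2].max() if t.any() else '')
for n in ['transformer_center','spray_can','solder_reel']:
    for c,D,PP in (('wrist',d,P),('top',d2,P2)):
        o=outline_of(c,n)
        if o: k=cloud(c,o[0]['pixels'],D,PP); print(n,c,round(o[0]['conf'],2),np.percentile(k,[2,98],axis=0).round(3))
cv2.imwrite('pics/w9.png',np.hstack([cv2.resize(im[:,:,::-1],(400,300)),cv2.resize(im2[150:340,100:540,::-1],(400,173))[np.clip(np.arange(300),0,172)]]))
E
```

```text
2176 [ 0.52668685 -0.1905869   0.0564303 ] 0.06368129646839465
559 [ 0.5442534  -0.18669119  0.05661942] 0.06649086512084246
transformer_center wrist 0.71 [[ 0.433 -0.159  0.001]
 [ 0.509 -0.005  0.266]]
transformer_center top 0.69 [[ 0.521 -0.211  0.004]
 [ 0.568 -0.16   0.065]]
spray_can top 0.74 [[0.413 0.205 0.008]
 [0.461 0.252 0.158]]
solder_reel wrist 0.97 [[ 0.48  -0.423  0.004]
 [ 0.533 -0.37   0.047]]
```

View pics/w9.png

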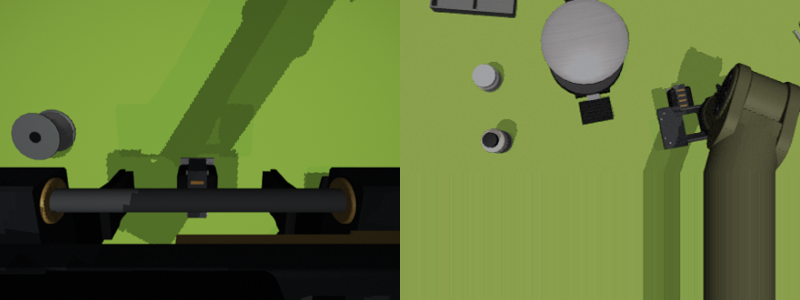

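The transformer stands upright at about (0.543, -0.187) with its tags on top. The lid is shut and the bystanders have not moved, so I'm handing in.

```bash
python3 -c "
from cell import env; print(env.sign_off())"
```

```text
the job is handed in; nothing more can be done
None
```

The job is done and handed in at about 27.5 s of the 72 s allowed. I stood the transformer on the pedal, put the capacitor and then the motor in the bin, and took the transformer off so that the lid shut.

**Lid:** with only the transformer on the pedal, the lid's top measured about 387 mm, which is fully raised. After the transformer came off, the picture shows the lid shut and the pedal up.

**Parts:** both were detected inside the bin before it shut. The motor was a low-confidence match (0.44), partly hidden by the arm, and I did not confirm it by eye. The gripper held it into the mouth and came away empty.

**Transformer:** it stands upright on the table at about (0.543, -0.187), roughly 24 cm from the bin's axis, with its top at about 64 mm. It is hidden behind the bin in the scene camera, so I checked it in the top and wrist views. The wrist network's outline for it was wrong, but the depth readings and the picture agreed.

**Bystanders:** the spray can, screw jar and solder reel are where they started, to within about 2 mm. The last scene-camera outline missed the spray can, but the top view confirmed it. The gripper was clear of everything at the end.

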